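Park the rolling pin in its rest

ROBOT

A 7-joint arm with a two-finger parallel gripper is mounted at the origin on a cart in front of the work surface, level with it; the furniture and walls round the work are solid. World frame = base frame: x ahead of the robot, y to its left, z up, the work surface at z = 0. Lengths are in m, angles in rad, forces in N, time in s.
With the tool pointing down it reaches from about 0.425 to 0.925 m from the base axis. Payload 6.8 kg.
Tool frame: the origin (TCP) lies on the centre line of the jaws, within the pads' length; the fingertips stand nose_length ahead of it and the grasp point (between the pads) lies 8 mm behind it (nose_length is the distance from the TCP to the fingertips, in m); z points along the fingers, y is the line along which they close (so a half turn about z gives the same grasp; the last joint's range is limited). The gripper opens to 88 mm and grips with 3 to 60 N. Pads are 20 mm wide; open, the fingers measure 115 mm over their backs; the gripper's body (75 mm by 178 mm) begins 61 mm behind the grasp point.
Start: joints at [-1.383, 0.477, 0.022, 1.555, -0.011, 1.109, -0.083], TCP at [0.197, 0.646, 0.208] pointing down, gripper open.
Joint ranges: [-2.96, 2.96], [-0.34, 2.1], [-1.41, 1.46], [0.24, 2.44], [-1.37, 4.51], [0.17, 1.92], [-2.96, 2.96]. Speed limits (rad/s): [2.39, 2.39, 3.14, 3.14, 3.14, 3.14, 3.14].

INTERFACE

Orientations are given as a rotation vector (axis times angle).
In Python, from bench import read_state, capture, camera_model, job_done, nose_length gives the robot as it stands.
- The arm moves only by the tool send_rows, never from a script. Its argument "commands" is a list of rows, each a list of 3 entries, a list of its own where there are three numbers: the shift along the tool's x, y, z normalised to -1 to 1, where 1 is 0.03 m, then the turn, a rotation vector about the tool's x, y, z normalised to -1 to 1, where 1 is 6 degrees, then the opening, from 0 (shut) to 1 (fully open). A call has 1 to 20 rows; each row shifts and turns the commanded pose from where the row before left it, along the tool's axes as they then stand; what a row does not reach is not made up. A row lasts 1/12 s, in which the tool goes at most 41.7 mm and 7.16 degrees, less where a joint would pass 70% of its speed; a pose out of reach is approached as far as the arm can. A call with a number of a shift or a turn outside -1 to 1 is refused whole. A call with a gripper value outside its range is refused whole. The fingers move at their own pace and stop on an object; "squeeze" is the grip in N (left out, the last holds). Time passes only in rows, so rows that do not move let the fingers close. It gives the time, the measured TCP pose, the force, the opening and the grip force at its end, in the units of the state.
- read_state(): the state, without advancing time (a new reading comes with each control period).
- capture(name): name is "side" or "top" or "wrist"; returns the picture (480x640x3 uint8, red, green, blue); there is no depth.
- camera_model(name): a dict with "K" (3x3 intrinsics, pixels), "R" (3x3) and "t" (3): a world point X has camera coordinates R X + t; the wrist camera has in their place "hand_eye" (4x4, takes a point from camera to tool coordinates, whose origin is the TCP and whose axes are the flange's). Camera axes: x right, y down, z forward; pixel columns grow to the right and rows downward; lengths in m; the calibration is good to about 2 mm. A picture is of the moment at which its call begins: read the wrist's pose just before it. camera_model takes no time and is no camera call.
- job_done(): hands the job in; it is judged then, once.
The state is a dict: "clock": time; "qpos": joint angles; "qvel": joint speeds; "joint_efforts": joint torques, N m; "eef_pos": TCP position; "ee_rot": TCP orientation; "contact_force": force on the tool from outside, world axes, zero at the start; "ft_torque": the same for the moment, N m; "finger_gap": finger opening in m; "finger_force": force on a finger pad.
Only numpy, scipy, OpenCV 4.12 (cv2) and the standard library are available. Lean on these libraries where they do the work, as an engineer would, in place of code of your own. Each camera call takes 0.05 s, during which the arm holds its last target. There are 200 camera calls.

TASK

The rolling pin has been left on the pastry board. With the fingertips on top of its barrel, roll it away over the board, over the low front bead, until it drops into the rest at the board's far edge and lies still there, square between the bead and the back rail. Do not pinch it, pick it up or shove it from behind, and leave the tumbler, shaker and jar where they stand.

Things in the scene. Friction and masses are not known exactly. Their poses are not given: they have to be found in the camera images.
- board: Pale wooden pastry board, 350 x 400 mm and 18 mm thick, fixed on the table. Origin: centre of its underside; x points across it to the far edge with the rest, y along the rest, z up. The rest is two dark strips along y on the board, a low bead and a taller back rail; the parked pin lies on the board between them with some 4 mm of play to either side.
- bead (a point): Middle of the crest of the low half-round bead, 4.5 mm above the board's top, at x = +82 mm, z = +22.5 mm of the board. The bead is 300 mm long (along y) and 14 mm wide; the pin has to roll over it.
- back_rail (a point): Middle of the upper near edge of the square back rail, 16 mm above the board's top, at x = +137.5 mm, z = +34 mm of the board. The rail is 320 mm long (along y) and 18 mm wide.
- pin: Wooden rolling pin, about 0.6 kg: cylindrical barrel 66 mm in diameter, 230 mm long, a turned dark handle (29 mm thick, 93 mm long) fixed at each end, 420 mm over all. Origin: middle of the barrel on its axis, 33 mm above the board's top; y is its axis, x and z turn as it rolls. It starts on the near or middle part of the board, up to 4 degrees off parallel to the rest.
- pin_mid (a point): Same point as the pin's origin. How it rolls: a fingertip that does not slip on the crown moves twice as far as the pin and so runs ahead of the crown; one stroke brings the pin some 3 to 5 cm, and more strokes can follow. Pressing off-centre advances that end more. Left alone at 0.1 m/s it stops within 2 cm.
- rest (a point): The parked pin's centre: middle of the rest, 33 mm above the board's top, at x = +105 mm, z = +51 mm of the board.
- tumbler: Clear glass tumbler standing upside down on the table beyond the board's far edge, 65 mm in diameter, 118 mm high. Origin: centre of its underside.
- shaker: Shaker with a grey cap standing on the table beyond the board's far edge, 44 mm in diameter, 90 mm high. Origin: centre of its underside.
- jar: Spice jar standing on the table beyond the board's far edge, 47 mm in diameter, 98 mm high. Origin: centre of its underside.

How it is judged:
By the outcome, as a careful person would: the job done as asked, in the order asked, and still so for the second after the job is handed in, with the robot touching nothing.
It also fails if it takes over 64 s, if anything falls off the work surface, if the arm or the gripper's body presses on something with over 40 N, if the wrist force passes 120 N, or if a joint passes its speed limit or range.

## Working session

There is one attempt and no reset: what is moved stays moved. The work goes in short steps, Python scripts to look and compute and a tool call to move; the robot and the scene stay as the last step left them, time stands still between calls to the robot, and variables do not carry over. Pictures are saved under pics/ and viewed, at most 13 in all, crops included, and the job is handed in when it is done.

Besides the shell and the picture viewer there is one more tool, called after "Emit:" by a JSON object that holds its "op" and its "data", one argument or row to a line. send_rows: Moves the arm, as the interface text tells. Its arguments: {"type":"object","properties":{"commands":{"type":"array"},"squeeze":{"type":"number"}},"required":["commands"]}

```bash
mkdir -p pics; python3 - <<'E'
from bench import *
import cv2,numpy as np
print(read_state(), nose_length() if callable(nose_length) else nose_length)
for n in("top","side"):
    im=capture(n); cv2.imwrite(f"pics/{n}0.png",im[...,::-1]); m=camera_model(n); print(n,{k:np.round(v,4).tolist() for k,v in m.items()})
print(camera_model("wrist"))
E
```

```text
{'clock': 0.0, 'qpos': array([-1.38312287,  0.47783401,  0.02232226,  1.55641821, -0.01149543,
        1.10925158, -0.08306996]), 'qvel': array([-0.00038306, -0.00013021, -0.00181434,  0.00062408,  0.00029952,
       -0.00179433, -0.00183763]), 'joint_efforts': array([ 5.44252689e-04, -5.82859504e+01,  1.53506979e+00, -2.72619921e+01,
       -5.42783726e-02,  1.66727667e-02,  1.35180903e-04]), 'eef_pos': array([0.19657831, 0.64511011, 0.20657268]), 'ee_rot': array([-4.62780158e-01, -3.10718304e+00,  2.79294618e-03]), 'contact_force': array([-0.3344389 ,  0.48928342, -0.67266943]), 'ft_torque': array([-0.02490164, -0.00518299,  0.05739671]), 'finger_force': 0.0, 'finger_gap': 0.08746554317044217} 0.011
top {'K': [[541.3813, 0.0, 321.2455], [0.0, 541.3813, 241.1722], [0.0, 0.0, 1.0]], 'R': [[-0.0019, -1.0, 0.0066], [-0.9842, 0.0007, -0.177], [0.177, -0.0068, -0.9842]], 't': [0.0251, 0.6342, 0.8075]}
side {'K': [[541.0713, 0.0, 319.6494], [0.0, 541.0713, 236.6671], [0.0, 0.0, 1.0]], 'R': [[-0.9997, 0.0264, -0.002], [0.0165, 0.5635, -0.826], [-0.0207, -0.8257, -0.5637]], 't': [0.638, 0.0146, 0.9747]}
{'K': array([[401.68291733,   0.        , 320.73981578],
       [  0.        , 401.68291733, 237.18049339],
       [  0.        ,   0.        ,   1.        ]]), 'hand_eye': array([[ 6.55444035e-04, -9.64858969e-01, -2.62767465e-01,
         7.14437283e-02],
       [ 9.99999248e-01,  9.04812910e-04, -8.28007032e-04,
         4.92390070e-04],
       [ 1.03666541e-03, -2.62766725e-01,  9.64858836e-01,
        -1.78145046e-01],
       [ 0.00000000e+00,  0.00000000e+00,  0.00000000e+00,
         1.00000000e+00]])}
```

View pics/top0.png

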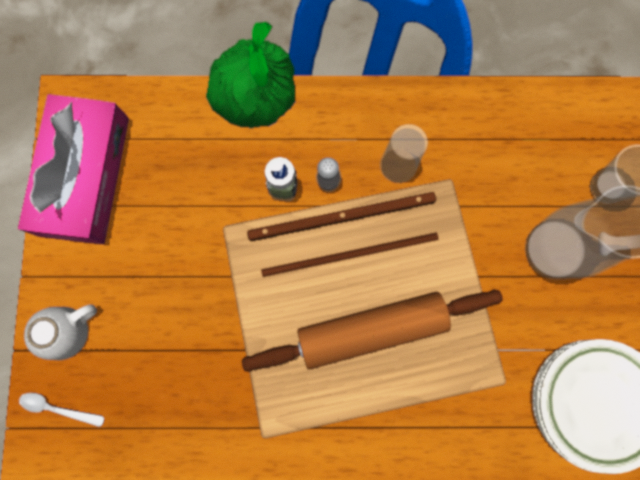

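View pics/side0.png

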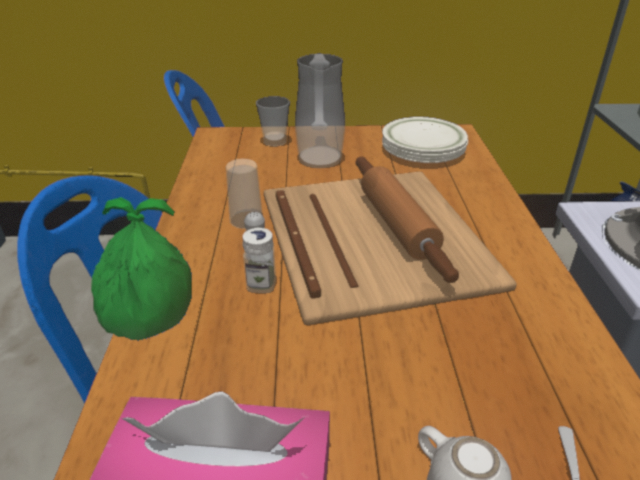

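The top view shows the board yawed about 11°, with corners at (225,228), (453,181), (504,383) and (262,436). The barrel runs from about (303,350) to (447,312), with handle tips near (246,363) and (499,298). The side view agrees: the bead runs from (313,196) to (352,285), and the glass, shaker and jar stand beyond the rail.

```bash
cat > h.py <<'E'
from bench import *
import cv2,numpy as np
from scipy.optimize import least_squares,minimize
from scipy.spatial.transform import Rotation as Ro
def cam(n,s=None):
    m=camera_model(n)
    if n!="wrist": return m["K"],np.array(m["R"]),np.array(m["t"])
    T=np.eye(4);T[:3,:3]=Ro.from_rotvec(s["ee_rot"]).as_matrix();T[:3,3]=s["eef_pos"]
    E=np.linalg.inv(T@m["hand_eye"]);return m["K"],E[:3,:3],E[:3,3]
def proj(C,X):
    K,R,t=C;c=np.asarray(X)@R.T+t;p=c@K.T;return p[:,:2]/p[:,2:]
def W(b,P):  # planar pose (x,y,yaw) -> world
    c,s=np.cos(b[2]),np.sin(b[2]);P=np.atleast_2d(P).astype(float)
    return np.c_[b[0]+c*P[:,0]-s*P[:,1],b[1]+s*P[:,0]+c*P[:,1],P[:,2]]
def barrel(p,z=.051):
    a=np.linspace(0,2*np.pi,40)
    return np.vstack([W(p,np.c_[.033*np.cos(a),0*a+y,z+.033*np.sin(a)]) for y in(-.115,.115)])
def fitpin(C,mask,p0,z=.051):
    m=mask>0
    def cost(p):
        q=np.zeros(m.shape,np.uint8)
        h=cv2.convexHull(np.round(proj(C,barrel(p,z))*16).astype(np.int32));cv2.fillConvexPoly(q,h,1,shift=4)
        q=q>0;return 1-(q&m).sum()/(q|m).sum()
    S=np.array(p0)+np.array([[0,0,0],[.01,0,0],[0,.01,0],[0,0,.05]])
    r=minimize(cost,p0,method="Nelder-Mead",options=dict(initial_simplex=S,xatol=1e-5,fatol=1e-5));return r.x,r.fun
def pinmask(im,C,p0,sat=150,grow=25,z=.051):
    q=np.zeros(im.shape[:2],np.uint8);cv2.fillConvexPoly(q,cv2.convexHull(proj(C,barrel(p0,z)).astype(np.int32)),255)
    q=cv2.dilate(q,np.ones((grow,grow)))
    h=cv2.cvtColor(im,cv2.COLOR_RGB2HSV);m=((h[...,1]>sat)&(h[...,2]>70)&(q>0)).astype(np.uint8)*255
    return cv2.morphologyEx(m,cv2.MORPH_OPEN,np.ones((5,5)))
E
python3 - <<'E'
from h import *
P=np.array([[.175,.2,.018],[.175,-.2,.018],[-.175,-.2,.018],[-.175,.2,.018],[.082,.15,.0215],[.082,-.15,.0215]])
px={"top":[(225,228),(453,181),(504,383),(262,436),(263,272),(438,237)],"side":[(308,318),(264,193),(424,175),(514,286),(353,285),(313,196)]}
f=lambda b,ns=("top","side"):np.concatenate([(proj(cam(n),W(b,P))-px[n]).ravel() for n in ns])
for ns in (("top",),("side",),("top","side")):
    r=least_squares(f,[.6,0,.2],loss="soft_l1",args=(ns,));print(ns,r.x.round(4),np.abs(r.fun).mean())
np.save("board.npy",r.x);b=r.x
print("rest",W(b,[.105,0,.051]))
for n in("top","side"):
    im=cv2.imread(f"pics/{n}0.png")[...,::-1].copy();C=cam(n)
    l=[(246,363),(499,298)];K,R,t=C
    p0=np.array([.505,.0,b[2]])
    if n=="top":
        d=np.c_[np.array(l)-K[:2,2],[K[0,0]]*2]/K[0,0]@R;o=-R.T@t;X=o+d*((.051-o[2])/d[:,2:]);print("tips",X.round(4))
        p0=np.r_[X[:,:2].mean(0),np.arctan2(X[1,0]-X[0,0],-(X[1,1]-X[0,1]))]; p0[2]=np.arctan2(*( (X[1]-X[0])[:2]));p0[2]=np.arctan(-(X[0]-X[1])[0]/(X[0]-X[1])[1])
        pt=p0
    m=pinmask(im,C,pt);p,c=fitpin(C,m,pt);print(n,p0.round(4),p.round(4),c)
    ax=W([0,0,-b[2]],np.r_[(p-b)[:2],0]);print("in board",ax.round(4),"yaw rel deg",np.degrees(p[2]-b[2]))
    q=im.copy();cv2.drawContours(q,[cv2.convexHull(proj(C,barrel(p)).astype(np.int32))],-1,(0,255,0),1);cv2.drawContours(q,cv2.findContours(m,0,1)[0],-1,(255,0,255),1);cv2.imwrite(f"pics/fit_{n}.png",q[...,::-1])
i=[cv2.imread(f"pics/fit_{n}.png") for n in("top","side")]
cv2.imwrite("pics/fit.png",np.hstack([i[0][220:420,220:520],i[1][130:330,300:560]]))
E
```

```text
('top',) [ 0.5386 -0.042   0.2047] 1.8903814496907287
('side',) [ 0.5375 -0.0357  0.1941] 2.297916274940197
('top', 'side') [ 0.5376 -0.0396  0.1973] 2.229306911061711
rest [[ 0.64060579 -0.01900939  0.051     ]]
tips [[ 0.4444  0.1407  0.051 ]
 [ 0.5438 -0.2564  0.051 ]]
top [ 0.4941 -0.0579  0.2454] [ 0.4953 -0.0566  0.2634] 0.09370970053016192
in board [[-0.0449 -0.0084  0.    ]] yaw rel deg 3.7872235971493597
side [0.505  0.     0.1973] [ 0.4867 -0.1758  0.6248] 0.8251804330392943
in board [[-0.0767 -0.1236  0.    ]] yaw rel deg 24.490155909608045
```

View pics/fit.png

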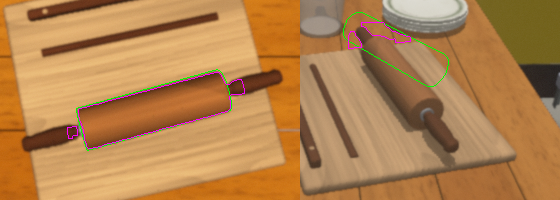

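The top fit is usable: barrel centre at board x of about -45 mm, and about 3° of yaw with its left end lagging. The side mask failed and I won't use it. I'll turn the tool so the finger line lies along the pin, then go above the barrel.

```bash
cat >> h.py <<'E'
def tool():
    s=read_state();R=Ro.from_rotvec(s["ee_rot"]).as_matrix();return s,R,s["eef_pos"]
def goto(tgt,psi):  # tool-frame shift (units) after turning to yaw psi, and turn (units)
    s,R,p=tool();x=np.array([-np.cos(psi),-np.sin(psi),0]);y=np.array([-np.sin(psi),np.cos(psi),0])
    Rt=np.c_[x,y,np.cross(x,y)]
    print("turn units",(Ro.from_matrix(R.T@Rt).as_rotvec(degrees=True)/6).round(2),"then shift mm",((np.array(tgt)-p)@Rt*1e3).round(1),"t",s["clock"],"pos",p.round(4),"F",s["contact_force"].round(1))
E
python3 - <<'E'
from h import *
goto([.45,.35,.2],.25); goto([.485,-.020,.2],.25)
E
```

```text
turn units [-0.01 -0.   -5.21] then shift mm [-172.5 -348.7    6.7] t 0.1 pos [0.1967 0.6452 0.2067] F [-0.  -0.9  0.4]
turn units [-0.01 -0.   -5.21] then shift mm [-114.8 -715.8    6.7] t 0.1 pos [0.1967 0.6452 0.2067] F [-0.  -0.9  0.4]
```

Emit:
{"op": "send_rows", "data": {
  "commands": [
    [[0,0,0],[0,0,-0.87],0.9],
    [[0,0,0],[0,0,-0.87],0.9],
    [[0,0,0],[0,0,-0.87],0.9],
    [[0,0,0],[0,0,-0.87],0.9],
    [[0,0,0],[0,0,-0.87],0.9],
    [[0,0,0],[0,0,-0.86],0.9],
    [[-0.48,-0.97,0],[0,0,0],0.9],
    [[-0.48,-0.97,0],[0,0,0],0.9],
    [[-0.48,-0.97,0],[0,0,0],0.9],
    [[-0.48,-0.97,0],[0,0,0],0.9],
    [[-0.48,-0.97,0],[0,0,0],0.9],
    [[-0.48,-0.97,0],[0,0,0],0.9],
    [[-0.48,-0.97,0],[0,0,0],0.9],
    [[-0.48,-0.97,0],[0,0,0],0.9],
    [[-0.48,-0.97,0],[0,0,0],0.9],
    [[-0.48,-0.97,0],[0,0,0],0.9],
    [[-0.48,-0.97,0],[0,0,0],0.9],
    [[-0.48,-0.97,0],[0,0,0],0.9]
  ]
}}

```text
clock: 1.6
eef_pos: [0.4511, 0.3485, 0.2073]
ee_rot: [0.391, -3.117, 0.0]
contact_force: [0.6, 1.1, -0.5]
finger_gap: 0.0791
finger_force: 0.0
```

Emit:
{"op": "send_rows", "data": {
  "commands": [
    [[0.16,-1,0],[0,0,0],0.9],
    [[0.16,-1,0],[0,0,0],0.9],
    [[0.16,-1,0],[0,0,0],0.9],
    [[0.16,-1,0],[0,0,0],0.9],
    [[0.16,-1,0],[0,0,0],0.9],
    [[0.16,-1,0],[0,0,0],0.9],
    [[0.16,-1,0],[0,0,0],0.9],
    [[0.16,-1,0],[0,0,0],0.9],
    [[0.16,-1,0],[0,0,0],0.9],
    [[0.16,-1,0],[0,0,0],0.9],
    [[0.16,-1,0],[0,0,0],0.9],
    [[0.16,-1,0],[0,0,0],0.9],
    [[0,0,0],[0,0,0],0.9],
    [[0,0,0],[0,0,0],0.9]
  ]
}}

```text
clock: 2.77
eef_pos: [0.4834, -0.0147, 0.2074]
ee_rot: [0.385, -3.117, 0.0]
contact_force: [0.0, 1.3, 0.2]
finger_gap: 0.0793
finger_force: 0.0
```

```bash
python3 - <<'E'
from h import *
goto([.485,-.020,.12],.25)
s=read_state();im=capture("wrist");cv2.imwrite("pics/w1.png",im[...,::-1])
C=cam("wrist",s);p0=np.array([.4953,-.0566,.2634])
m=pinmask(im,C,p0,grow=41);p,c=fitpin(C,m,p0);print(p,c)
q=im.copy()
cv2.drawContours(q,[cv2.convexHull(proj(C,barrel(p)).astype(np.int32))],-1,(0,255,0),1);cv2.drawContours(q,cv2.findContours(m,0,1)[0],-1,(255,0,255),1)
b=np.load("board.npy")
for a in([.082,.15,.0225],[.082,-.15,.0225],[.1375,.16,.034],[.1375,-.16,.034],[.175,.2,.018],[.175,-.2,.018]):cv2.circle(q,tuple(int(v) for v in proj(C,W(b,a))[0]),4,(255,255,0),1)
cv2.imwrite("pics/w1f.png",q[...,::-1])
E
```

```text
turn units [-0.   -0.   -0.04] then shift mm [-0.2 -5.5 87.4] t 2.7667 pos [ 0.4834 -0.0147  0.2074] F [0.  1.3 0.2]
[ 0.4966384  -0.05682433  0.26047985] 0.0709658786153402
```

View pics/w1f.png

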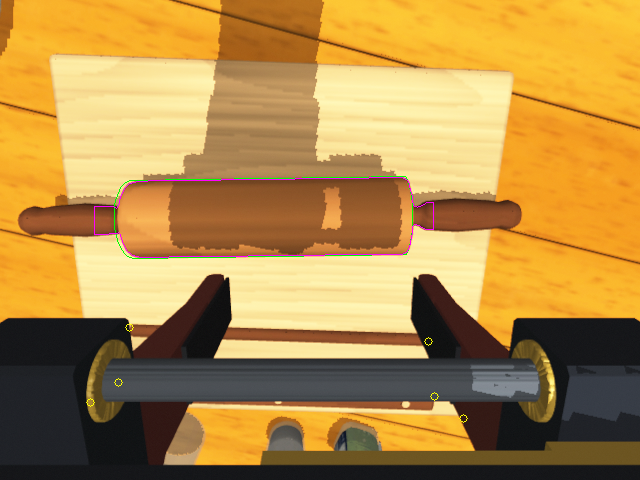

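The wrist picture agrees: barrel at (115–415, 178–258), bead at rows 330–343, on its predicted line. The pin is 3.6° off, with its left end lagging. I'm descending slightly left of the middle onto the crown.

Emit:
{"op": "send_rows", "data": {
  "commands": [
    [[0.05,0,0.88],[0,0,0],0.9],
    [[0.05,0,0.88],[0,0,0],0.9],
    [[0.04,0,0.88],[0,0,0],0.9],
    [[0,0,0.8],[0,0,0],0.9],
    [[0,0,0.05],[0,0,0],0.9],
    [[0,0,0.05],[0,0,0],0.9],
    [[0,0,0.05],[0,0,0],0.9],
    [[0,0,0],[0,0,0],0.9]
  ]
}}

```text
clock: 3.48
eef_pos: [0.4807, -0.0134, 0.101]
ee_rot: [-0.392, 3.115, 0.0]
contact_force: [0.1, 0.7, 0.4]
finger_gap: 0.0791
finger_force: 0.0
```

Emit:
{"op": "send_rows", "data": {
  "commands": [
    [[0,0,0.04],[0,0,0],0.9],
    [[0,0,0.04],[0,0,0],0.9],
    [[0,0,0.04],[0,0,0],0.9],
    [[0,0,0],[0,0,0],0.9]
  ]
}}

```text
clock: 3.82
eef_pos: [0.4797, -0.014, 0.0964]
ee_rot: [-0.391, 3.117, 0.0]
contact_force: [-0.0, 0.5, -0.3]
finger_gap: 0.0789
finger_force: 0.0
```

Emit:
{"op": "send_rows", "data": {
  "commands": [
    [[0,0,0.04],[0,0,0],0.9],
    [[0,0,0.04],[0,0,0],0.9],
    [[0,0,0],[0,0,0],0.9]
  ]
}}

```text
clock: 4.07
eef_pos: [0.4795, -0.0141, 0.0936]
ee_rot: [0.391, -3.117, -0.0]
contact_force: [0.4, 0.1, 0.0]
finger_gap: 0.0793
finger_force: 0.0
```

Emit:
{"op": "send_rows", "data": {
  "commands": [
    [[0,0,0.04],[0,0,0],0.9],
    [[0,0,0],[0,0,0],0.9]
  ]
}}

```text
clock: 4.23
eef_pos: [0.4795, -0.0141, 0.0925]
ee_rot: [0.391, -3.117, -0.0]
contact_force: [0.1, 0.1, 1.1]
finger_gap: 0.0791
finger_force: 0.0
```

Emit:
{"op": "send_rows", "data": {
  "commands": [
    [[0,0,0.04],[0,0,0],0.9],
    [[0,0,0],[0,0,0],0.9]
  ]
}}

```text
clock: 4.4
eef_pos: [0.4795, -0.014, 0.0913]
ee_rot: [0.391, -3.117, -0.0]
contact_force: [0.4, -0.6, -0.5]
finger_gap: 0.0788
finger_force: 0.0
```

Emit:
{"op": "send_rows", "data": {
  "commands": [
    [[0,0,0.04],[0,0,0],0.9],
    [[0,0,0],[0,0,0],0.9]
  ]
}}

```text
clock: 4.57
eef_pos: [0.4795, -0.014, 0.0901]
ee_rot: [0.391, -3.117, -0.0]
contact_force: [-0.2, 0.4, 0.6]
finger_gap: 0.0786
finger_force: 0.0
```

No contact yet at 5 mm below the expected crown height, so I'll look before going lower.

```bash
python3 - <<'E'
from h import *
a=capture("side")[...,::-1];s=read_state();w=capture("wrist")[...,::-1]
cv2.imwrite("pics/c2.png",np.hstack([cv2.resize(a[90:330,260:500],(400,400)),cv2.resize(w[100:440,60:460],(400,400))]))
C=cam("side");x=-0.0
R=Ro.from_rotvec(s["ee_rot"]).as_matrix()
print(proj(C,s["eef_pos"]+np.array([[0,.04,.011],[0,-.04,.011]])@R.T))
E
```

```text
[[421.23898438 219.18570948]
 [402.2846951  195.99691574]]
```

View pics/c2.png

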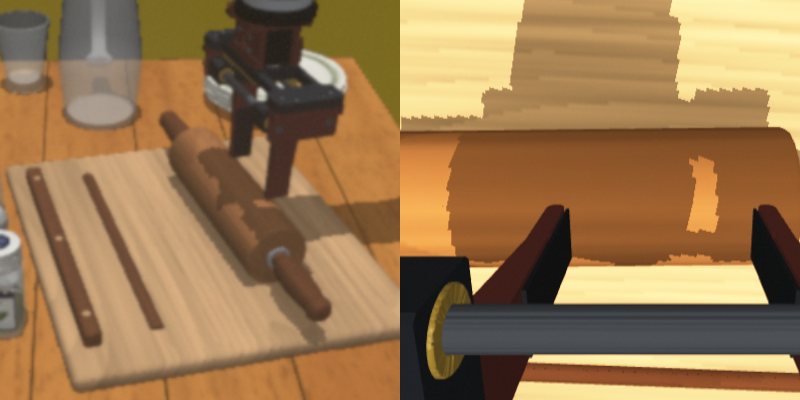

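```bash
python3 - <<'E'
from h import *
m=camera_model("wrist");E=np.linalg.inv(m["hand_eye"])
C=(m["K"],E[:3,:3],E[:3,3])
for x in(-.01,0,.01): print(x,proj(C,np.array([[x,-.04,.011],[x,.04,.011],[x,-.053,.011]])).round(0).tolist())
a=capture("side");s=read_state();w=capture("wrist");C=cam("wrist",s)
p0=np.array([.4966,-.0568,.2605])
K=pinmask(w,C,p0,grow=41)
for z in(.045,.051):
  M=np.zeros(K.shape,np.uint8);M[:260]=255
  p,c=fitpin(C,K,p0,z);print(z,p.round(4),c)
s_,R,t=tool();ax=np.array([-np.sin(.26),np.cos(.26)]);d=np.array([np.cos(.26),np.sin(.26)])
print("r,l",(t[:2]-p0[:2])@d,(t[:2]-p0[:2])@ax)
q=w.copy();cv2.drawContours(q,[cv2.convexHull(proj(C,barrel(p0)).astype(np.int32))],-1,(0,255,0),1)
cv2.drawContours(q,cv2.findContours(K,0,1)[0],-1,(255,0,255),1)
C=cam("side");v=a.copy();cv2.drawContours(v,[cv2.convexHull(proj(C,barrel(p0)).astype(np.int32))],-1,(0,255,0),1)
tips=t+np.array([[x,y,.011] for x in(-.01,.01) for y in(-.053,-.04,.04,.053)])@R.T
for u in proj(C,tips):cv2.circle(v,tuple(int(k) for k in u.round()),0,(0,255,255),-1)
cv2.imwrite("pics/c3.png",np.hstack([cv2.resize(v[130:290,340:500],(480,480),interpolation=0),q[100:580,60:380][:,:, ][:380].copy() if 0 else cv2.resize(q[120:440,80:400],(320,480))])[...,::-1])
E
```

```text
-0.01 [[242.0, 294.0], [399.0, 294.0], [216.0, 294.0]]
0 [[241.0, 275.0], [400.0, 275.0], [215.0, 275.0]]
0.01 [[239.0, 256.0], [401.0, 256.0], [213.0, 256.0]]
0.045 [ 0.4976 -0.0565  0.2527] 0.1250213330804968
0.051 [ 0.4956 -0.0545  0.2549] 0.12689888549674477
r,l -0.005398225764024794 0.04569509853219718
```

View pics/c3.png

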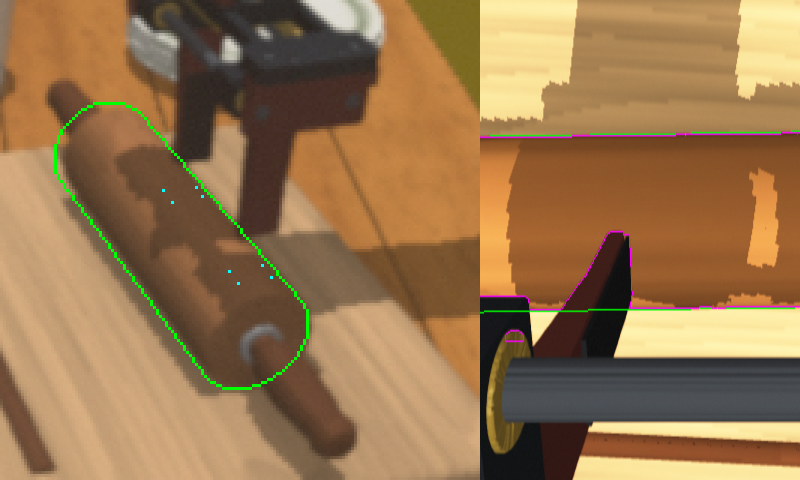

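The pictures show the fingertips about 23 mm shorter than nose_length says: they end about 12 mm behind the TCP along z. In the side view the tip sits at crop (260,235) against a predicted (250,273). I expect contact at a TCP height of about 0.072, so I'll descend gently.

Emit:
{"op": "send_rows", "data": {
  "commands": [
    [[0,0,0.1],[0,0,0],0.9],
    [[0,0,0.1],[0,0,0],0.9],
    [[0,0,0.1],[0,0,0],0.9],
    [[0,0,0.1],[0,0,0],0.9],
    [[0,0,0],[0,0,0],0.9]
  ]
}}

```text
clock: 5.18
eef_pos: [0.4791, -0.0141, 0.0775]
ee_rot: [0.391, -3.116, 0.0]
contact_force: [-0.2, 1.2, 0.6]
finger_gap: 0.0789
finger_force: 0.0
```

Emit:
{"op": "send_rows", "data": {
  "commands": [
    [[0,0,0.05],[0,0,0],0.9],
    [[0,0,0.05],[0,0,0],0.9],
    [[0,0,0],[0,0,0],0.9]
  ]
}}

```text
clock: 5.43
eef_pos: [0.4795, -0.014, 0.075]
ee_rot: [0.391, -3.117, -0.0]
contact_force: [-0.4, 1.1, -0.0]
finger_gap: 0.0788
finger_force: 0.0
```

Emit:
{"op": "send_rows", "data": {
  "commands": [
    [[0,0,0.04],[0,0,0],0.9],
    [[0,0,0],[0,0,0],0.9]
  ]
}}

```text
clock: 5.6
eef_pos: [0.4796, -0.0141, 0.0739]
ee_rot: [0.391, -3.117, -0.0]
contact_force: [-0.3, -0.7, 0.1]
finger_gap: 0.0791
finger_force: 0.0
```

Emit:
{"op": "send_rows", "data": {
  "commands": [
    [[0,0,0.04],[0,0,0],0.9],
    [[0,0,0],[0,0,0],0.9]
  ]
}}

```text
clock: 5.77
eef_pos: [0.4796, -0.014, 0.0727]
ee_rot: [0.391, -3.117, -0.0]
contact_force: [0.3, 0.3, -0.2]
finger_gap: 0.0788
finger_force: 0.0
```

Emit:
{"op": "send_rows", "data": {
  "commands": [
    [[0,0,0.04],[0,0,0],0.9],
    [[0,0,0],[0,0,0],0.9]
  ]
}}

```text
clock: 5.93
eef_pos: [0.4795, -0.014, 0.0715]
ee_rot: [0.391, -3.117, -0.0]
contact_force: [1.4, 0.1, 0.3]
finger_gap: 0.079
finger_force: 0.0
```

Emit:
{"op": "send_rows", "data": {
  "commands": [
    [[0,0,0.04],[0,0,0],0.9],
    [[0,0,0],[0,0,0],0.9]
  ]
}}

```text
clock: 6.1
eef_pos: [0.4795, -0.014, 0.0703]
ee_rot: [0.391, -3.117, -0.0]
contact_force: [0.5, 0.0, -0.6]
finger_gap: 0.0794
finger_force: 0.0
```

Emit:
{"op": "send_rows", "data": {
  "commands": [
    [[0,0,0.04],[0,0,0],0.9],
    [[0,0,0],[0,0,0],0.9]
  ]
}}

```text
clock: 6.27
eef_pos: [0.4799, -0.014, 0.0693]
ee_rot: [-0.391, 3.117, 0.0]
contact_force: [0.1, 0.1, 1.1]
finger_gap: 0.0791
finger_force: 0.4
```

Emit:
{"op": "send_rows", "data": {
  "commands": [
    [[0,0,0.03],[0,0,0],0.9],
    [[0,0,0],[0,0,0],0.9]
  ]
}}

```text
clock: 6.43
eef_pos: [0.4809, -0.0138, 0.0691]
ee_rot: [-0.391, 3.115, 0.0]
contact_force: [0.1, 0.9, 6.2]
finger_gap: 0.0789
finger_force: 3.0
```

```bash
python3 - <<'E'
from h import *
for n in range(3):
  s=read_state();w=capture("wrist")
print(s["eef_pos"],s["contact_force"],s["ft_torque"],s["finger_force"])
C=cam("wrist",s);p0=np.array([.4966,-.0568,.2605]);K=pinmask(w,C,p0,grow=41);print(fitpin(C,K,p0))
E
```

```text
[ 0.48080474 -0.01379242  0.06909685] [-0.55707972  0.25582309  6.39894512] [ 0.1867976  -0.03352468 -0.04594542] 3.1116148084402084
(array([ 0.49709842, -0.05687357,  0.2619712 ]), np.float64(0.1939873316993984))
```

Contact is made at about 6 N, with stiffness near 8 N/mm. Stroke 1: press about 1 mm more, roll 50 mm, and turn to bring the lagging left end forward.

Emit:
{"op": "send_rows", "data": {
  "commands": [
    [[0,0,0.03],[0,0,0],0.9],
    [[-0.1,-0.005,0.01],[0,0,0.03],0.9],
    [[-0.17,-0.008,0],[0,0,0.06],0.9],
    [[-0.17,-0.008,0],[0,0,0.06],0.9],
    [[-0.17,-0.006,0],[0,0,0.06],0.9],
    [[-0.17,-0.005,0],[0,0,0.06],0.9],
    [[-0.17,-0.004,0],[0,0,0.06],0.9]
  ]
}}

```text
clock: 7.17
eef_pos: [0.5097, -0.0065, 0.0687]
ee_rot: [-0.339, 3.12, 0.003]
contact_force: [-1.5, 5.1, 10.7]
finger_gap: 0.079
finger_force: 5.4
```

```bash
cat >> h.py <<'E'
def look(guess,grow=41,name=None,camn="wrist"):
    s=read_state();w=capture(camn);C=cam(camn,s);b=np.load("board.npy")
    p0=np.r_[W(b,[guess[0],guess[1],0])[0,:2],b[2]+np.radians(guess[2])]
    K=pinmask(w,C,p0,grow=grow);p,c=fitpin(C,K,p0)
    ax=W([0,0,-b[2]],np.r_[(p-b)[:2],0])[0];tb=W([0,0,-b[2]],np.r_[s["eef_pos"][:2]-b[:2],0])[0]
    R=Ro.from_rotvec(s["ee_rot"]).as_matrix()
    print("pin board mm",(ax[:2]*1e3).round(1),"deg %.2f"%np.degrees(p[2]-b[2]),"cost %.3f"%c,"| tcp board mm",(tb[:2]*1e3).round(1),"z %.4f"%s["eef_pos"][2],"toolyaw rel %.2f"%np.degrees(np.arctan2(-R[0,1],R[1,1])-b[2]),"F",s["contact_force"].round(1),"t %.2f"%s["clock"])
    if name:
        cv2.drawContours(w,[cv2.convexHull(proj(C,barrel(p)).astype(np.int32))],-1,(0,255,0),1);cv2.imwrite(name,w[...,::-1])
E
python3 -c "
from h import *
look([-30,-9,2] and [-.03,-.009,2],name='pics/w4.png')
look([-.03,-.009,2],camn='top')"
```

```text
pin board mm [-28.9  -8. ] deg 3.45 cost 0.092 | tcp board mm [-20.9  37.9] z 0.0687 toolyaw rel 1.11 F [-1.5  5.1 10.7] t 7.17
pin board mm [-30.5 -56.3] deg 6.77 cost 0.805 | tcp board mm [-19.8  37.9] z 0.0687 toolyaw rel 1.10 F [ 0.9  4.  10.8] t 7.22
```

Rolling without slip: the pin went 14.7 mm for 29 mm of fingertip travel. Its yaw barely changed (3.45°), so the next stroke presses well off-centre, with shut fingers near the lagging left end.

Emit:
{"op": "send_rows", "data": {
  "commands": [
    [[0,0,-0.35],[0,0,0],0.9],
    [[0,0,-0.35],[0,0,0],0.9],
    [[0.35,0.65,0],[0,0,0],0.0],
    [[0.35,0.66,0],[0,0,0],0.0],
    [[0,0,0],[0,0,0],0.0],
    [[0,0,0],[0,0,0],0.0],
    [[0,0,0],[0,0,0],0.0],
    [[0,0,0],[0,0,0],0.0],
    [[0,0,0],[0,0,0],0.0]
  ]
}}

```text
clock: 8.02
eef_pos: [0.4792, 0.0247, 0.0883]
ee_rot: [-0.335, 3.123, -0.001]
contact_force: [0.2, 0.4, -0.2]
finger_gap: 0.0359
finger_force: 0.0
```

```bash
python3 -c "
from h import *
look([-.029,-.008,3.4],name='pics/w5.png')"
```

```text
pin board mm [-31.2  -7.9] deg 3.78 cost 0.162 | tcp board mm [-44.7  74.5] z 0.0883 toolyaw rel 0.95 F [ 0.2  0.4 -0.2] t 8.02
```

View pics/w5.png

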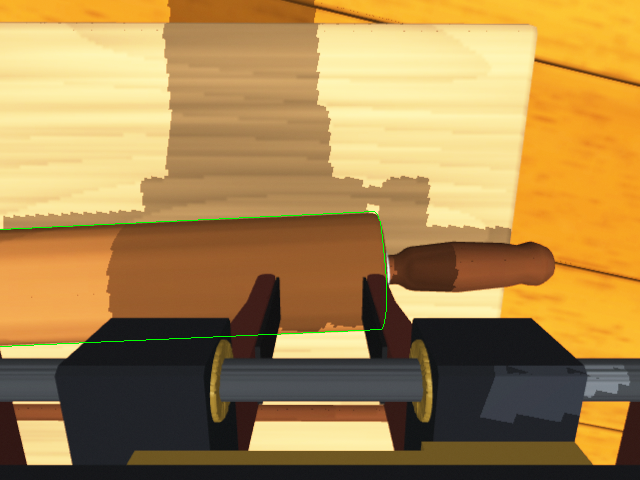

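The wrist view shows the shutting fingers over the left end of the barrel (265–385, 275), and the green fit lies on the barrel outline. I'm descending here.

Emit:
{"op": "send_rows", "data": {
  "commands": [
    [[0,0,0.1],[0,0,0],0.0],
    [[0,0,0.1],[0,0,0],0.0],
    [[0,0,0.1],[0,0,0],0.0],
    [[0,0,0.1],[0,0,0],0.0],
    [[0,0,0.1],[0,0,0],0.0],
    [[0,0,0.04],[0,0,0],0.0],
    [[0,0,0.04],[0,0,0],0.0],
    [[0,0,0],[0,0,0],0.0]
  ]
}}

```text
clock: 8.73
eef_pos: [0.4785, 0.0255, 0.0705]
ee_rot: [0.337, -3.123, 0.0]
contact_force: [0.6, 0.4, -0.1]
finger_gap: 0.0005
finger_force: 0.0
```

Emit:
{"op": "send_rows", "data": {
  "commands": [
    [[0,0,0.04],[0,0,0],0.0],
    [[0,0,0],[0,0,0],0.0]
  ]
}}

```text
clock: 8.9
eef_pos: [0.4787, 0.0255, 0.0695]
ee_rot: [-0.337, 3.123, 0.0]
contact_force: [-0.6, -0.3, 0.1]
finger_gap: 0.0003
finger_force: 0.0
```

Emit:
{"op": "send_rows", "data": {
  "commands": [
    [[0,0,0.04],[0,0,0],0.0],
    [[0,0,0],[0,0,0],0.0]
  ]
}}

```text
clock: 9.07
eef_pos: [0.4799, 0.0258, 0.0691]
ee_rot: [-0.337, 3.121, 0.001]
contact_force: [-0.5, 0.5, 4.4]
finger_gap: 0.0007
finger_force: 2.4
```

Emit:
{"op": "send_rows", "data": {
  "commands": [
    [[0,0,0.03],[0,0,0],0.0],
    [[0,0,0],[0,0,0],0.0]
  ]
}}

```text
clock: 9.23
eef_pos: [0.481, 0.0261, 0.0689]
ee_rot: [-0.337, 3.119, 0.001]
contact_force: [-0.3, 0.5, 11.0]
finger_gap: 0.0006
finger_force: 5.2
```

Emit:
{"op": "send_rows", "data": {
  "commands": [
    [[-0.1,-0.002,0.01],[0,0,0.02],0.0],
    [[-0.17,-0.003,0],[0,0,0.02],0.0],
    [[-0.17,-0.003,0],[0,0,0.02],0.0],
    [[-0.17,-0.002,0],[0,0,0.02],0.0],
    [[-0.17,-0.002,0],[0,0,0.02],0.0],
    [[-0.17,-0.001,0],[0,0,0.02],0.0],
    [[-0.17,0,0],[0,0,0.02],0.0],
    [[-0.17,0,0.01],[0,0,0.02],0.0],
    [[-0.1,0,0.01],[0,0,0.02],0.0],
    [[0,0,0],[0,0,0],0.0]
  ]
}}

```text
clock: 10.07
eef_pos: [0.5223, 0.0367, 0.0682]
ee_rot: [-0.31, 3.121, 0.005]
contact_force: [-0.5, 5.8, 11.3]
finger_gap: 0.0005
finger_force: 5.4
```

```bash
python3 -c "
from h import *
look([-.010,-.008,2],name='pics/w6.png')"
```

```text
pin board mm [-8.8 -6.4] deg 3.61 cost 0.052 | tcp board mm [-0.1 77.8] z 0.0682 toolyaw rel 0.04 F [-0.5  5.8 11.3] t 10.07
```

Rolling is clean but the yaw holds at 3.6°. The left end trails by about 14 mm, which is less than the bead's ramp, so the rest itself should square the pin. I'll align the tool with the pin and roll perpendicular to its axis.

Emit:
{"op": "send_rows", "data": {
  "commands": [
    [[0,0,-0.17],[0,0,0],0.0],
    [[0,0,-0.17],[0,0,-0.3],0.0],
    [[0.43,0,0],[0,0,-0.3],0.0],
    [[0.43,0,0],[0,0,0],0.0],
    [[0,0,0.11],[0,0,0],0.0],
    [[0,0,0.11],[0,0,0],0.0],
    [[0,0,0.11],[0,0,0],0.0],
    [[0,0,0],[0,0,0],0.0],
    [[-0.1,0,0],[0,0,0],0.0],
    [[-0.2,0,0],[0,0,0],0.0],
    [[-0.23,0,0],[0,0,0],0.0],
    [[-0.23,0,0],[0,0,0],0.0],
    [[-0.23,0,0],[0,0,0],0.0],
    [[-0.23,0,0],[0,0,0],0.0],
    [[-0.23,0,0],[0,0,0],0.0],
    [[-0.23,0,0.01],[0,0,0],0.0],
    [[-0.23,0,0.02],[0,0,0],0.0],
    [[-0.15,0,0.015],[0,0,0],0.0],
    [[-0.08,0,0.01],[0,0,0],0.0],
    [[0,0,0],[0,0,0],0.0]
  ]
}}

```text
clock: 11.78
eef_pos: [0.5606, 0.0447, 0.0664]
ee_rot: [-0.406, 3.109, 0.0]
contact_force: [1.9, -0.4, 9.2]
finger_gap: 0.0007
finger_force: 4.4
```

```bash
python3 -c "
from h import *
look([.020,-.004,3.6],name='pics/w7.png')"
```

```text
pin board mm [24.3 -4.3] deg 3.80 cost 0.082 | tcp board mm [39.  78.1] z 0.0664 toolyaw rel 3.59 F [ 1.9 -0.4  9.2] t 11.78
```

Emit:
{"op": "send_rows", "data": {
  "commands": [
    [[0,0,-0.17],[0,0,0],0.0],
    [[0,0,-0.17],[0,0,0],0.0],
    [[0.53,0,0],[0,0,0],0.0],
    [[0.53,0,0],[0,0,0],0.0],
    [[0,0,0.1],[0,0,0],0.0],
    [[0,0,0.1],[0,0,0],0.0],
    [[0,0,0.09],[0,0,0],0.0],
    [[0,0,0],[0,0,0],0.0],
    [[-0.1,0,0],[0,0,0],0.0],
    [[-0.2,0,0],[0,0,0],0.0],
    [[-0.23,0,0],[0,0,0],0.0],
    [[-0.23,0,0],[0,0,0],0.0],
    [[-0.23,0,0],[0,0,0],0.0],
    [[-0.23,0,0],[0,0,0],0.0],
    [[-0.23,0,0],[0,0,0],0.0],
    [[-0.23,0,0.01],[0,0,0],0.0],
    [[-0.2,0,0.02],[0,0,0],0.0],
    [[-0.12,0,0.015],[0,0,0],0.0],
    [[-0.06,0,0.01],[0,0,0],0.0],
    [[0,0,0],[0,0,0],0.0]
  ]
}}

```text
clock: 13.5
eef_pos: [0.59, 0.0527, 0.0668]
ee_rot: [-0.406, 3.108, 0.001]
contact_force: [1.5, 0.8, 10.0]
finger_gap: 0.0001
finger_force: 5.1
```

```bash
python3 -c "
from h import *
look([.054,-.002,3.6],name='pics/w8.png')"
```

```text
pin board mm [54.8 -0.2] deg 3.71 cost 0.056 | tcp board mm [69.5 80.3] z 0.0668 toolyaw rel 3.59 F [ 1.5  0.8 10. ] t 13.50
```

View pics/w8.png

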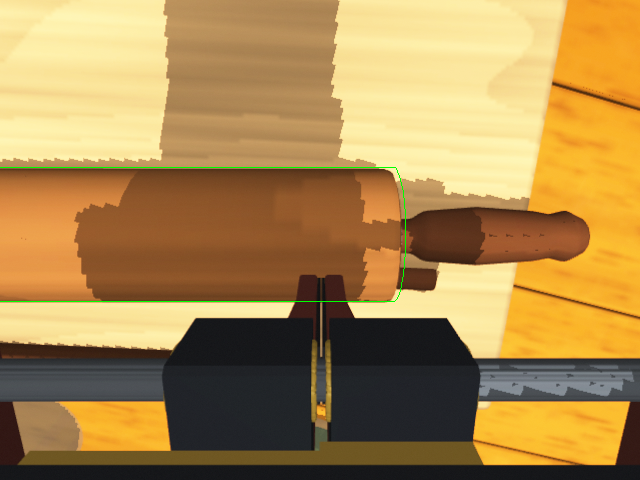

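Pin at board x of 54.8 mm, just before the bead: the bead's left end shows at (415,278), right beside the barrel. Next is the climbing stroke, starting slightly behind the crown, pressing a little harder, with the height following the bead.

Emit:
{"op": "send_rows", "data": {
  "commands": [
    [[0,0,-0.17],[0,0,0],0.0],
    [[0,0,-0.17],[0,0,0],0.0],
    [[0.6,0,0],[0,0,0],0.0],
    [[0.6,0,0],[0,0,0],0.0],
    [[0,0,0.12],[0,0,0],0.0],
    [[0,0,0.12],[0,0,0],0.0],
    [[0,0,0.095],[0,0,0],0.0],
    [[0,0,0],[0,0,0],0.0],
    [[-0.13,0,0],[0,0,0],0.0],
    [[-0.2,0,-0.01],[0,0,0],0.0],
    [[-0.23,0,-0.02],[0,0,0],0.0],
    [[-0.23,0,-0.01],[0,0,0],0.0],
    [[-0.23,0,-0.015],[0,0,0],0.0],
    [[-0.23,0,-0.03],[0,0,0],0.0],
    [[-0.23,0,-0.033],[0,0,0],0.0],
    [[-0.23,0,-0.033],[0,0,0],0.0],
    [[-0.23,0,0],[0,0,0],0.0],
    [[-0.23,0,0.02],[0,0,0],0.0],
    [[-0.23,0,0.04],[0,0,0],0.0],
    [[-0.13,0,0.02],[0,0,0],0.0]
  ]
}}

```text
clock: 15.22
eef_pos: [0.6304, 0.0608, 0.0699]
ee_rot: [-0.404, 3.106, -0.003]
contact_force: [4.2, -1.3, 3.0]
finger_gap: 0.0004
finger_force: 0.6
```

```bash
python3 -c "
from h import *
look([.085,.001,3.6],name='pics/w9.png')"
```

```text
pin board mm [94.8  0.4] deg 3.76 cost 0.048 | tcp board mm [110.6  80.2] z 0.0699 toolyaw rel 3.50 F [ 4.2 -1.3  3. ] t 15.22
```

View pics/w9.png

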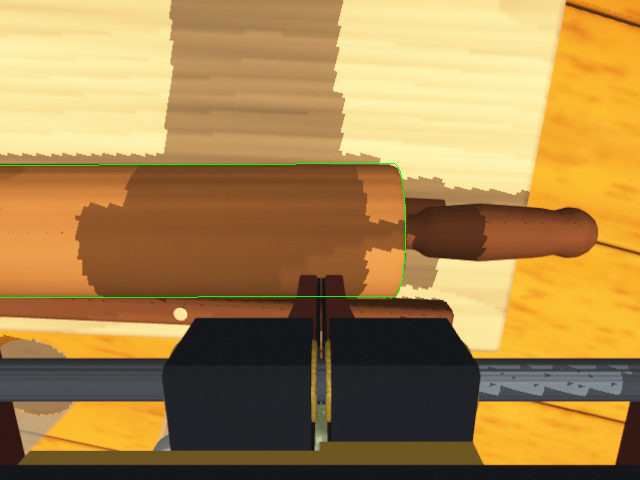

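The pin's right end is down in the rest and the left end is just past the crest; the bead now shows behind the barrel at (430,203). I'll lift and see where it settles.

Emit:
{"op": "send_rows", "data": {
  "commands": [
    [[0,0,-0.2],[0,0,0],0.0],
    [[0,0,-0.2],[0,0,0],0.0],
    [[0.5,0,0],[0,0,0],0.0],
    [[0.5,0,0],[0,0,0],0.0],
    [[0,0,0],[0,0,0],0.0],
    [[0,0,0],[0,0,0],0.0]
  ]
}}

```text
clock: 15.77
eef_pos: [0.5947, 0.0545, 0.0792]
ee_rot: [0.406, -3.114, -0.001]
contact_force: [0.3, -0.0, 0.2]
finger_gap: 0.0006
finger_force: 0.0
```

```bash
python3 -c "
from h import *
look([.098,.001,3],name='pics/w10.png')"
```

```text
pin board mm [101.9  -1.1] deg 0.99 cost 0.296 | tcp board mm [74.4 81.1] z 0.0792 toolyaw rel 3.56 F [ 0.3 -0.   0.2] t 15.77
```

Emit:
{"op": "send_rows", "data": {
  "commands": [
    [[0.3,-0.3,-0.9],[0,0,0],0.0],
    [[0.5,-0.5,-0.9],[0,0,0.2],0.0],
    [[0.5,-0.7,-0.9],[0,0,0.2],0.0],
    [[0.5,-0.7,-0.9],[0,0,0.2],0.0],
    [[0,-0.5,-0.5],[0,0,0],0.0],
    [[0,0,0],[0,0,0],0.0],
    [[0,0,0],[0,0,0],0.0]
  ]
}}

```text
clock: 16.4
eef_pos: [0.5625, -0.0376, 0.2029]
ee_rot: [-0.306, 3.124, 0.0]
contact_force: [-0.6, 0.9, -0.6]
finger_gap: 0.0006
finger_force: 0.0
```

```bash
python3 -c "
from h import *
look([.103,.001,1],name='pics/w11.png',grow=31)
look([.103,.001,1],name='pics/t11.png',grow=21,camn='top')
a=capture('side');i=cv2.imread('pics/w11.png');cv2.imwrite('pics/m11.png',np.hstack([cv2.resize(i[60:420],(533,300)),cv2.resize(a[150:330,230:390,::-1],(267,300))]))"
```

```text
pin board mm [98.8  4.8] deg -0.04 cost 0.418 | tcp board mm [24.8 -2.9] z 0.2029 toolyaw rel -0.11 F [-0.6  0.9 -0.6] t 16.40
pin board mm [119.6  60.8] deg 11.48 cost 0.599 | tcp board mm [24.2 -1.5] z 0.2017 toolyaw rel 0.00 F [-0.7  0.1 -0.6] t 16.45
```

View pics/m11.png

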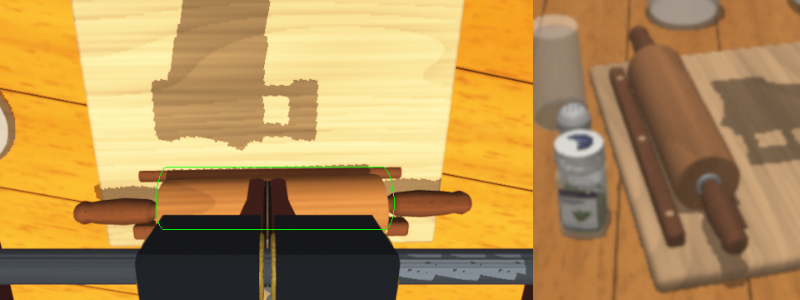

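The pin has dropped into the rest and looks parallel to both strips: bead at row 174, barrel edge at row 177. I'll clear the arm for one clean top check.

Emit:
{"op": "send_rows", "data": {
  "commands": [
    [[0.3,1,-0.2],[0,0,0],0.0],
    [[0.3,1,-0.2],[0,0,0],0.0],
    [[0.2,1,0],[0,0,0],0.0],
    [[0,1,0],[0,0,0],0.0],
    [[0,1,0],[0,0,0],0.0],
    [[0,1,0],[0,0,0],0.0],
    [[0,1,0],[0,0,0],0.0],
    [[0,1,0],[0,0,0],0.0],
    [[0,1,0],[0,0,0],0.0],
    [[0,1,0],[0,0,0],0.0],
    [[0,1,0],[0,0,0],0.0],
    [[0,1,0],[0,0,0],0.0],
    [[0,1,0],[0,0,0],0.0],
    [[0,0,0],[0,0,0],0.0],
    [[0,0,0],[0,0,0],0.0]
  ]
}}

```text
clock: 17.8
eef_pos: [0.4594, 0.3429, 0.2125]
ee_rot: [0.317, -3.123, 0.001]
contact_force: [0.8, 0.4, -0.9]
finger_gap: 0.0008
finger_force: 0.0
```

```bash
python3 -c "
from h import *
look([.103,.001,0],name='pics/t12.png',grow=9,camn='top')
i=cv2.imread('pics/t12.png');cv2.imwrite('pics/t12c.png',cv2.resize(i[120:320,190:510],(800,500)))"
```

```text
pin board mm [111.   -0.3] deg 0.51 cost 0.056 | tcp board mm [ -1.7 390.4] z 0.2125 toolyaw rel 0.28 F [ 0.8  0.4 -0.9] t 17.80
```

View pics/t12c.png

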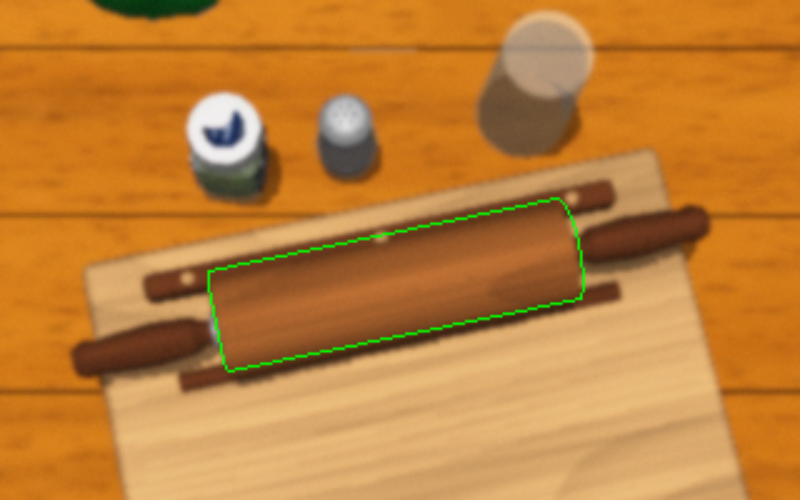

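The pin lies square (about 0.5°) between bead and rail. The tumbler, shaker and jar have not moved, and the arm is clear of everything.

```bash
python3 -c "
from bench import job_done
print(job_done())"
```

```text
the job is handed in; nothing more can be done
None
```

I rolled the pin over the bead into the rest, where it lies about 0.5° off square between bead and back rail with the tumbler, shaker and jar untouched; I handed the job in at about 18 s, and no verdict was shown.

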